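# Set and lock the seasoning dispenser at the noodle counter

### The arm

A 7-joint arm with a two-finger parallel gripper is mounted at the origin on the work surface. World frame = base frame: x ahead of the robot, y to its left, z up, the work surface at z = 0. Lengths are in mm, angles in rad, forces in N, time in s.
With the tool pointing down it reaches from about 425 to 875 mm from the base axis. Payload 4.7 kg.
Tool frame: the origin (TCP) lies midway between the tips of the shut fingers; the grasp point (between the pads) lies 19 mm behind it; z points along the fingers, y is the direction in which the jaws open and shut (so a half turn about z gives the same grasp; the last joint's range is limited). The gripper opens to 87 mm and grips with 3 to 60 N. Pads are 19 mm wide; open, the fingers measure 117 mm over their backs; the gripper's body (75 mm by 190 mm) begins 51 mm behind the grasp point.
Start: joints at [1.222, 0.321, -0.07, 1.45, 0.023, 1.371, -0.057], TCP at [230.662, -607.718, 222.587] pointing down, gripper open.
Joint ranges: [-2.86, 2.86], [-0.3, 2.09], [-1.38, 1.24], [0.06, 2.45], [-1.56, 4.7], [0.09, 2.05], [-2.69, 2.69]. Speed limits (rad/s): [2.57, 2.57, 3.14, 3.14, 3.14, 3.14, 3.14].

### API

Orientations are given as a unit quaternion [x, y, z, w].
In Python, from cell import robot, snapshot, camera_model, finder gives the robot as it stands. Calls block until the motion is done:
- robot.move_ptp(position, orientation): joint-space move of the TCP to a pose.
- robot.movel(position, rate=150, attitude=None): straight line of the TCP; attitude=None keeps the orientation; rate is the mean speed in mm/s.
- robot.move_joints(angles): joint-space move.
- robot.ungrasp() and robot.grasp(strength=None): open the fingers fully, or close them until they stop; strength is the grip in N (None keeps the last).
- robot.dwell(seconds).
- robot.ik(position, orientation): joint angles nearest the present ones, or None.
- snapshot(name): name is "scene" or "top"; returns (picture, depth): 480x640x3 uint8, red, green, blue; 480x640 float32, mm along the optical axis (not along the pixel's ray), 0 where there is no reading.
- camera_model(name): a dict with "mtx" (3x3 intrinsics, pixels), "world_from_camera" (4x4, takes a point from camera to world coordinates). Camera axes: x right, y down, z forward; pixel columns grow to the right and rows downward; lengths in mm; the calibration is good to about 2 mm. A picture is of the moment at which its call begins. camera_model takes no time and is no camera call.
A pose or a line that the arm cannot do raises robot.PlanningError and nothing moves.
- robot.finish_job(): hands the job in, once; it reports no verdict.
Trained networks look in the newest picture that a camera, given by its name, has taken for a name from the list of things; names that differ only in an ending like _2 or _b are one class to them, and where a whole thing is asked for, a point or a joint stands for the part that bears it (a point fixed in the world has none). Each returns a list of dicts, best first, with "score" (0 to 1); they miss things now and then, are a little off and sometimes report something else, mostly with a low value. They report only what shows in the picture. A call takes as long as a camera call.
- finder.search_frame(camera, label): "position" ([column, row] in pixels, amid what is visible of it).
- finder.spot_point(camera, label): "position" ([column, row] in pixels: a listed point, or the origin of a listed thing).
Readings, each from a call of its own:
- robot.read_t(): time.
- robot.read_joints(): joint angles.
- robot.read_dq(): joint speeds.
- robot.read_tau(): joint torques, N m.
- robot.read_ee_pos(): TCP position.
- robot.read_eef_rot(): TCP orientation.
- robot.read_contact_force(): force on the tool from outside, world axes, zero at the start.
- robot.read_torque(): the same for the moment, N m.
- robot.read_finger_gap(): opening from 0.0 (shut) to 1.0 (fully open).
Only numpy, scipy, OpenCV 4.12 (cv2) and the standard library are available. Lean on these libraries where they do the work, as an engineer would, in place of code of your own. Each camera call takes 0.05 s, during which the arm holds its last target. There are 200 camera calls.

### The job

Make the seasoning dispenser ready for service: turn the round canister on its stand until its label and pouring spout face the front of the stand, the guests' long side, away from the robot. Then slide the black lock grip along its track towards the canister, fully home against its end stop, so that the tongue locks the canister there. Leave the shaker, the bowl and the spoon where they are.

Things in the scene. Friction and masses are not known exactly. Their poses are not given: they have to be found in the camera images.
- stand: Fixed dark steel base plate, 160 mm (x) by 350 mm (y), 18 mm high. Origin: on the counter under the canister's turning axis. +x points to the front (guest side, roughly world +x); the plate spans y = -270 to +80 mm. The lock track (two aluminium cheeks and stops, tops 30 mm above the counter, outer faces at x = -30 and +30 mm) runs from y = -241 to -99 mm.
- canister (a joint): Angle of the canister about the upright axis through the stand's origin, rad, positive counter-clockwise from above. 0: label and spout point along the stand's +x (front). Starts at 0.7 to 1.8; bring it to 0, clockwise from above. Stays where left; takes 0.06 N m to turn. Steel, 90 mm in diameter (too wide to grasp), black lid whose top is 132 mm above the counter.
- label (a point): Middle of the white paper label (dark bowl shape on it) on the canister's side, 45 mm from the axis, 75 mm above the counter. The canister's foot has a collar of 64 mm radius, 22 to 34 mm above the counter, with one notch a quarter turn clockwise from the label. The lock tongue enters the notch only with the label within about 0.28 rad of front; else it jams 16 mm short of its end stop.
- spout (a point): Black pouring spout sticking out of the lid over the label: a block 24 mm wide, reaching from the canister's side to 77 mm from the axis, from 107 to 131 mm above the counter. The point is on its top, 65 mm from the axis. Its flat sides can be pushed with a fingertip or pinched from above.
- lock (a joint): Travel of the lock grip along its track towards the canister (the stand's +y), m. 0: against the open stop; 0.090: against the end stop, locked. Starts at 0 to 0.025. About 2.5 N of friction; it stays where it is left.
- lock_top (a point): Middle of the top of the lock grip, a black upright block 30 mm (stand x) by 22 mm (stand y), whose top is 65 mm above the counter, 35 mm above the track cheeks. It lies on the stand's y axis at y = -215 mm + lock travel. A flat steel tongue 12 mm wide runs from its foot towards the canister, 22 to 30 mm above the counter.
- shaker: Bystander: glass jar with steel lid, 60 mm in diameter, 115 mm high, upright, loose. Origin: centre of its underside.
- bowl: Bystander: white ceramic bowl, 160 mm in diameter, 65 mm high, loose. Origin: centre of its underside.
- ladle: Bystander: wooden-handled spoon, 200 mm long, about 20 mm high, lying loose on the counter. Origin: centre of its underside; x axis along its length.

How it is judged (in metres and radians):
On the way, in this order (a step that is already met when the one before it is completed fails the run):
1. the canister's label faces the front of the stand (within 0.3 rad) while the lock is still open (travel below 60 mm) (value of joint canister between -0.3 and 0.3 rad and value of joint lock below 0.06 m), for 0.2 s.
2. the lock grip is slid home to its end stop (travel above 85 mm) (value of joint lock above 0.085 m), for 0.2 s.
At the end, for the whole second after the job is handed in: The label faces the front of the stand within 0.3 rad (17 degrees), the lock stands within 5 mm of its end stop (travel above 85 mm of 90), both at rest, and the shaker, bowl and spoon have stayed within 30 mm of where they were, the shaker and bowl upright (value of joint canister between -0.3 and 0.3 rad and value of joint lock above 0.085 m and velocity of joint canister between -0.05 and 0.05 rad/s and velocity of joint lock between -0.01 and 0.01 m/s); the robot touches nothing.
It fails at once if the shaker, the bowl or the spoon is moved more than 30 mm, or the shaker or bowl is tipped (distance of any of shaker, bowl, ladle from where it was at the start of the episode above 0.03 m or angle between any of shaker, bowl's own z axis and vertical above 0.35 rad).
It also fails if it takes over 48 s, if anything falls off the work surface, if the arm or the gripper's body presses on something with over 40 N, if the wrist force passes 120 N, or if a joint passes its speed limit or range.

## Working session

There is one attempt and no reset: what is moved stays moved. The work goes in short steps, each a Python script; the robot and the scene stay as the last script left them, time stands still between calls to the robot, and variables do not carry over. Pictures are saved under pics/ and viewed, about 8 in all and at most 12, crops included, and the job is handed in when it is done.

```bash
mkdir -p pics
cat > h.py <<'E'
from cell import robot, snapshot, camera_model, finder
import numpy as np, cv2
def deproj(cam,px,depth):
    m=camera_model(cam);K=np.array(m["mtx"]);T=np.array(m["world_from_camera"])
    c,r=int(round(px[0])),int(round(px[1]))
    w=depth[max(r-2,0):r+3,max(c-2,0):c+3];w=w[w>0]
    if not len(w): return None
    d=np.median(w)
    return (T@np.r_[np.linalg.inv(K)@[px[0],px[1],1]*d,1])[:3]
def onplane(cam,px,z):
    m=camera_model(cam);K=np.array(m["mtx"]);T=np.array(m["world_from_camera"])
    v=T[:3,:3]@(np.linalg.inv(K)@[px[0],px[1],1]);o=T[:3,3]
    return o+v*(z-o[2])/v[2]
def save(name,im): cv2.imwrite(f"pics/{name}.png",im[:,:,::-1])
E
python3 - <<'E'
from h import *
np.set_printoptions(precision=1,suppress=True)
for cam in ("top","scene"):
    im,d=snapshot(cam);save(cam+"0",im)
    print(cam,np.array(camera_model(cam)["world_from_camera"])[:3,3])
    for l,z in (("stand",0),("label",75),("spout",131),("lock_top",65),("shaker",0),("bowl",0),("ladle",0)):
        for q in finder.spot_point(cam,l)[:2]:
            print(l,round(q["score"],2),np.array(q["position"]),deproj(cam,q["position"],d),onplane(cam,q["position"],z))
print(robot.read_t())
E
```

```text
top [ 422.9   74.7 1269.4]
stand 0.61 [339.3 278.7] [507.6  36.  130.7] [517.3  31.5   0. ]
label 0.93 [331.9 257.2] [549.6  49.5 131.2] [555.9  48.2  75. ]
spout 0.96 [322.2 244.1] [575.6  67.9 131.4] [575.7  67.9 131. ]
lock_top 0.71 [432.5 289.8] [ 486.7 -156.7   61.4] [ 486.5 -156.    65. ]
shaker 0.59 [403.6 227.4] [609.3 -95.2 110.5] [ 627.  -111.4    0. ]
bowl 0.78 [225.5 251.4] [580.3 276.6   4.6] [580.9 277.3   0. ]
ladle 0.81 [516.2 326.2] [ 409.6 -339.    14.3] [ 409.4 -343.7    0. ]
scene [1009.9 -313.4  954.6]
stand 0.97 [264.7 268. ] [558.2   2.6  61.4] [527.1  24.3   0. ]
label 0.77 [284.2 247.6] [563.4  52.5  85.3] [558.1  56.8  75. ]
spout 0.96 [297.1 231.6] [578.9  74.8 132.2] [578.3  75.4 131. ]
spout 0.25 [250.  340.8] [ 657.7 -123.3   76.1] [ 679.7 -135.2  131. ]
shaker 0.93 [251.  342.4] [ 658.8 -122.8   70. ] [ 631.  -107.7    0. ]
bowl 0.76 [365.  211.8] [583.6 277.5   6.3] [580.8 281.4   0. ]
ladle 0.56 [ 80.5 349.3] [ 413.1 -344.9    9.8] [ 406.9 -345.3    0. ]
ladle 0.34 [296.9 233.6] [581.8  71.4 131.9] [513.2 133.2   0. ]
0.8
```

View pics/top0.png

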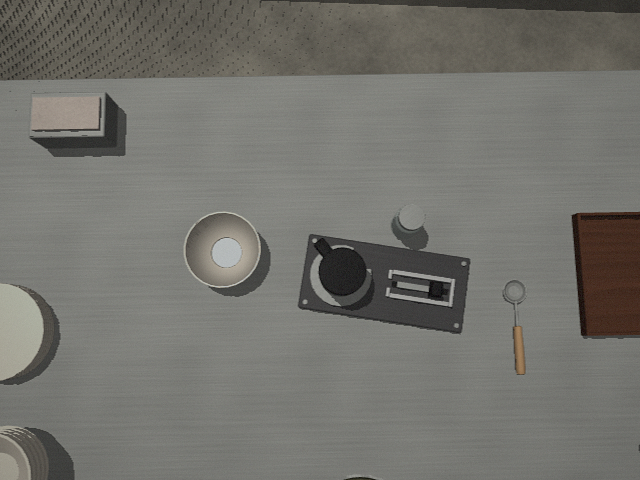

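View pics/scene0.png

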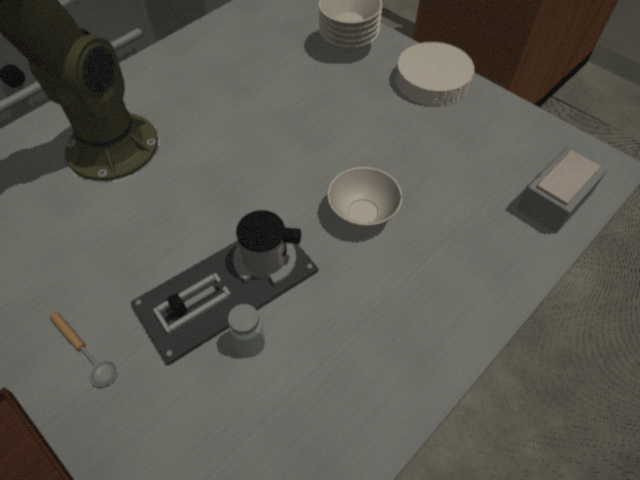

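The top view shows the stand with corners at about (310,235), (470,258), (461,332) and (300,308). The spout is at (322,244), the lock grip at (436,289), the shaker at (410,218) and the bowl at (222,250). The scene view agrees. Next I'll refine the geometry from depth.

```bash
cat > meas.py <<'E'
from h import *
np.set_printoptions(precision=3,suppress=True)
def cloud(cam="top"):
    im,d=snapshot(cam);m=camera_model(cam);K=np.array(m["mtx"]);T=np.array(m["world_from_camera"])
    v,u=np.mgrid[:480,:640];P=np.stack([(u-K[0,2])/K[0,0]*d,(v-K[1,2])/K[1,1]*d,d],-1)
    return im,d,P@T[:3,:3].T+T[:3,3]
if __name__=="__main__":
    im,d,W=cloud()
    for c in [(310,235),(470,258),(461,332),(300,308)]: print("corner",onplane("top",c,18))
    x,y,z=W[...,0],W[...,1],W[...,2]
    box=(d>0)&(x>380)&(x<660)&(y>-260)&(y<150)
    pl=box&(im.max(2)<95)&(z>8)&(z<26)
    pts=W[pl][:,:2].astype(np.float32)
    r=cv2.minAreaRect(pts);print("plate",r,"z",np.median(z[pl]),pl.sum())
    lid=box&(z>122)&(z<142);Q=W[lid]
    print("lid n",lid.sum(),"z",np.median(Q[:,2]))
    c=Q[:,:2].mean(0)
    from scipy.optimize import minimize
    # disc of r45: keep points off the spout; fit by centring of trimmed cloud
    for _ in range(20):
        k=np.hypot(*(Q[:,:2]-c).T)<46;c=Q[k][:,:2].mean(0)
    far=Q[np.hypot(*(Q[:,:2]-c).T)>52][:,:2]-c
    print("lid c",c,"spout az",np.arctan2(far[:,1].mean(),far[:,0].mean()),len(far),np.hypot(*far.T).max())
    for n,lo,hi,cx in (("lock",48,72,(486,-156)),("shaker",100,122,(610,-95))):
        k=box&(z>lo)&(z<hi)&(np.hypot(x-cx[0],y-cx[1])<50);print(n,W[k].mean(0),W[k].min(0),W[k].max(0),k.sum())
E
python3 meas.py
```

```text
corner [611.026  93.083  18.   ]
corner [ 555.445 -248.266   18.   ]
corner [ 399.601 -221.002   18.   ]
corner [455.536 116.485  18.   ]
plate ((532.1890869140625, -68.44467163085938), (349.9631042480469, 212.01370239257812), 80.2154769897461) z 17.67528202860376 8027
lid n 2004 z 131.49136861983857
lid c [521.104  30.203] spout az 0.6147488363578346 163 182.20941101434082
lock [ 488.516 -164.714   63.075] [ 471.873 -178.66    49.001] [ 505.303 -152.342   69.957] 184
shaker [ 629.031 -110.604  114.148] [ 604.062 -138.536  102.156] [656.606 -85.413 121.371] 555
```

```bash
cat >> h.py <<'E'
from scipy.spatial.transform import Rotation as R
O=np.array([521.1,29.7]); YAW=-0.166
def quat(jaw,flip=0):  # tool down, jaw axis at world azimuth
    a=jaw+np.pi*flip; y=np.array([np.cos(a),np.sin(a),0]); z=np.array([0,0,-1.]); x=np.cross(y,z)
    return R.from_matrix(np.c_[x,y,z]).as_quat()
def S(x,y,z): # stand -> world mm
    c,s=np.cos(YAW),np.sin(YAW); return np.array([O[0]+c*x-s*y,O[1]+s*x+c*y,z])
def arc(th,z,r=62): return S(r*np.cos(th),r*np.sin(th),z)
E
python3 - <<'E'
from h import *
np.set_printoptions(precision=2,suppress=True)
for f in (0,1):
    for th in (.77,.4,0): print(f,th,robot.ik(arc(th,113),quat(YAW+th+np.pi/2,f)))
    for y in (-240,-150): print("lock",f,robot.ik(S(0,y,50),quat(YAW,f)))
print(R.from_quat(robot.read_eef_rot()).as_matrix())
E
```

```text
0 0.77 [ 0.77  0.51 -1.18  1.74  0.5   1.23  1.65]
0 0.4 [ 0.67  0.42 -0.97  1.73  0.37  1.19  1.4 ]
0 0 [ 0.65  0.39 -0.88  1.73  0.32  1.17  1.08]
lock 0 [ 0.82  0.25 -0.51  1.94  0.15  0.99  0.07]
lock 0 [ 0.73  0.24 -0.6   1.97  0.16  0.98 -0.11]
1 0.77 [ 0.61  0.38 -0.92  1.75  0.33  1.17 -1.38]
1 0.4 [ 0.58  0.37 -0.84  1.73  0.3   1.17 -1.68]
1 0 [ 0.55  0.35 -0.75  1.74  0.26  1.16 -2.01]
lock 1 [-0.57  0.36  1.07  1.98 -0.38  1.01 -2.63]
lock 1 None
[[ 0.93  0.35 -0.  ]
 [ 0.35 -0.93 -0.  ]
 [-0.    0.   -1.  ]]
```

Run:
```python
from h import *
np.set_printoptions(precision=2,suppress=True)
th=.77; q=lambda t: quat(YAW+t+np.pi/2)
robot.move_ptp(arc(th,230),q(th))
robot.movel(arc(th,150),rate=150)
robot.movel(arc(th,113),rate=80)
print(robot.read_t(),robot.read_contact_force())
robot.grasp(strength=12)
print("gap",robot.read_finger_gap()*87,robot.read_contact_force())
for t in np.linspace(th,0,9)[1:]:
    robot.movel(arc(t,113),rate=60,attitude=q(t))
print(robot.read_t(),robot.read_ee_pos(),robot.read_contact_force(),robot.read_torque(),robot.read_finger_gap()*87)
for cam in ("top","scene"):
    im,d=snapshot(cam);save(cam+"1",im)
save("both1",np.hstack([snapshot("top")[0][180:360,220:520],snapshot("scene")[0][180:360,100:400]]))
```

```text
4.8083 [-0.09 -0.24  0.21]
gap 24.15353622448799 [-0.73 -0.04 -1.05]
7.85 [582.38  20.23 113.03] [ 4.44  0.91 -3.01] [ 0.18 -1.1  -0.13] 24.33677620344521
```

View pics/both1.png

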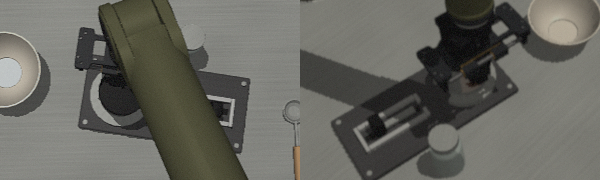

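Run:
```python
from h import *
np.set_printoptions(precision=2,suppress=True)
robot.ungrasp()
robot.movel(arc(0,200),rate=150)
robot.grasp(strength=12)
robot.move_ptp(S(0,-255,170),quat(YAW))
print(robot.read_t())
for cam in ("top","scene"):
    im,d=snapshot(cam);save(cam+"2",im)
    for l,z in (("spout",131),("label",75),("lock_top",65)):
        for q in finder.spot_point(cam,l)[:1]:
            p=onplane(cam,q["position"],z)[:2]-O; a=R.from_euler("z",-YAW).apply(np.r_[p,0])
            print(cam,l,round(q["score"],2),"stand xy",a[:2],"ang",np.arctan2(a[1],a[0]))
t=cv2.imread("pics/top2.png")[180:360,240:520];s=cv2.imread("pics/scene2.png")[180:360,100:380]
cv2.imwrite("pics/both2.png",cv2.resize(np.vstack([t,s]),None,fx=1.6,fy=1.6))
```

```text
12.5667
top spout 0.78 stand xy [60.41  0.64] ang 0.010533463298929293
top label 0.62 stand xy [46.35  3.74] ang 0.08053963074752174
top lock_top 0.89 stand xy [  -1.24 -195.02] ang -1.5771474381780495
scene spout 0.61 stand xy [64.25 -0.6 ] ang -0.009305538877252533
scene label 0.8 stand xy [45.01  0.08] ang 0.0018693986073355722
scene lock_top 0.68 stand xy [  -4.   -189.97] ang -1.5918454869683472
```

View pics/both2.png

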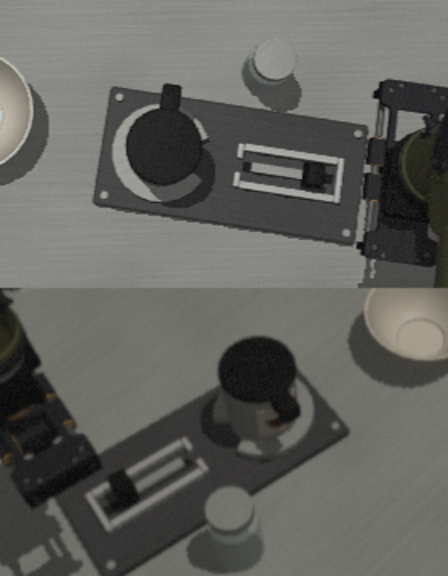

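The canister angle reads within about 0.01 rad on the spout, with the notch facing the track. The lock grip is at a travel of about 20 mm. Now I'll push it from behind with shut fingers, watching the force.

Run:
```python
from h import *
np.set_printoptions(precision=2,suppress=True)
robot.movel(S(0,-250,52),rate=100)
u=S(0,1,0)-S(0,0,0)
f0=robot.read_contact_force()@u
y=-225
robot.movel(S(0,y,52),rate=80)
while y<-138:
    y+=8 if y<-160 else 2
    robot.movel(S(0,y,52),rate=60)
    f=robot.read_contact_force()@u-f0
    print(y,round(f,1),round(robot.read_t(),2))
    if f<-15: break
for cam in ("top","scene"):
    im,d=snapshot(cam);save(cam+"3",im)
    for q in finder.spot_point(cam,"lock_top")[:1]:
        p=onplane(cam,q["position"],65)[:2]-O; print(cam,q["score"],R.from_euler("z",-YAW).apply(np.r_[p,0])[:2])
```

```text
-217 0.2 15.04
-209 -1.4 15.32
-201 -0.4 15.61
-193 0.7 15.89
-185 -0.5 16.18
-177 0.0 16.46
-169 -0.2 16.74
-161 -0.7 17.02
-153 0.7 17.31
-151 -1.2 17.56
-149 -1.1 17.81
-147 -2.3 18.06
-145 -6.1 18.31
-143 -8.4 18.56
-141 -11.5 18.81
-139 -16.0 19.06
top 0.68 [   1.44 -117.84]
scene 0.61 [   2.47 -125.79]
```

Run:
```python
from h import *
np.set_printoptions(precision=2,suppress=True)
print(robot.read_ee_pos(),S(0,-139,52))
robot.movel(S(0,-175,52),rate=80)
robot.movel(S(0,-200,180),rate=150)
robot.move_ptp(S(-40,-330,220),quat(YAW))
print(robot.read_t())
for cam in ("top","scene"):
    im,d=snapshot(cam);save(cam+"4",im)
    for l,z in (("spout",131),("label",75),("lock_top",65),("shaker",0),("bowl",0),("ladle",0)):
        for q in finder.spot_point(cam,l)[:1]:
            w=onplane(cam,q["position"],z);a=R.from_euler("z",-YAW).apply(np.r_[w[:2]-O,0])
            print(cam,l,round(q["score"],2),w[:2],"stand",a[:2],"ang",np.arctan2(a[1],a[0]))
t=cv2.imread("pics/top4.png")[180:360,240:520];s=cv2.imread("pics/scene4.png")[180:360,100:380]
cv2.imwrite("pics/both4.png",cv2.resize(np.vstack([t,s]),None,fx=1.6,fy=1.6))
```

```text
[ 496.96 -114.12   52.13] [ 498.13 -107.39   52.  ]
21.5
top spout 0.77 [590.24  19.15] stand [69.93  1.01] ang 0.014511293011433264
top label 0.89 [565.5   21.28] stand [45.18 -0.97] ang -0.021444004119461776
top lock_top 0.7 [499.79 -86.02] stand [  -1.89 -117.65] ang -1.5869005850131994
top shaker 0.61 [ 630.58 -110.42] stand [ 131.13 -120.1 ] ang -0.7415262983681563
top bowl 0.73 [576.01 274.45] stand [ 13.72 250.46] ang 1.51608347272707
top ladle 0.86 [ 404.96 -346.2 ] stand [ -52.43 -389.92] ang -1.704468874744736
scene spout 0.7 [588.03  18.06] stand [67.94 -0.42] ang -0.006135951372047186
scene label 0.68 [564.82  18.17] stand [45.03 -4.15] ang -0.0918303906123434
scene lock_top 0.65 [503.58 -93.96] stand [   3.16 -124.86] ang -1.5455281885308092
scene shaker 0.56 [ 634.41 -108.14] stand [ 134.53 -117.22] ang -0.716764812524713
scene bowl 0.82 [575.43 279.37] stand [ 12.32 255.22] ang 1.5225436573183513
```

View pics/both4.png

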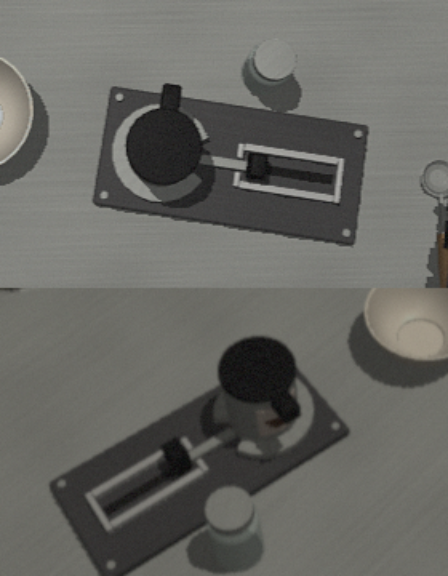

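The grip sits at the canister end of the track, at about (257,165) in the crop, with the tongue in the notch. The spout at (172,97) faces front, and the shaker and bowl look unmoved.

```bash
python3 -c "
from h import *
print(robot.read_contact_force(),robot.read_t()); robot.finish_job()"
```

```text
[ 0.12975873  0.05776895 -0.47383286] 22.2
the job is handed in; nothing more can be done
```

I pinched the spout from above and turned the canister about 0.77 rad clockwise, so the label now faces the front. Then I pushed the lock grip from behind with shut fingers until it met its end stop, moved the arm clear, and handed the job in at about 22 s.

- **Canister angle:** the spout reads within about 0.015 rad of front in both cameras. The label is noisier, at -0.02 rad in the top view and -0.09 rad in the scene view, but both are well within the 0.3 rad limit.
- **Lock travel:** the force climbed to 16 N with the fingertip stopped at stand y ≈ -146 mm, which puts the grip at its end stop. A jam would have stopped it 16 mm earlier. The scene camera puts the grip at y = -125 mm, a travel of about 90 mm. The top camera says -118 mm, which is past the stop and so a network error of about 7 mm. The picture shows the tongue in the notch.
- **Shaker, bowl and spoon:** the same camera found each within about 8 mm of its starting position, which is roughly the measurement noise. The scene camera did not find the spoon in the last check.
- **Contact:** the robot was touching nothing at hand-in, with about 0.5 N of residual force on the wrist.

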